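# Pin the swivel pot and unscrew its cap

### The arm

A 6-joint arm with a two-finger parallel gripper is mounted at the origin on a cart in front of the work surface, level with it; the furniture and walls round the work are solid. World frame = base frame: x ahead of the robot, y to its left, z up, the work surface at z = 0. Lengths are in mm, angles in rad, forces in N, time in s.
With the tool pointing down it reaches from about 300 to 775 mm from the base axis. Payload 14.6 kg.
Tool frame: the origin (TCP) lies between the finger pads; the fingertips stand 19 mm ahead of it and the grasp point (between the pads) is the TCP; z points along the fingers, y is the line along which they close (so a half turn about z gives the same grasp; the last joint's range is limited). The gripper opens to 94 mm and grips with 3 to 60 N. Pads are 16 mm wide; open, the fingers measure 119 mm over their backs; the gripper's body (75 mm by 177 mm) begins 78 mm behind the grasp point.
Start: joints at [-1.179, 0.3, 1.521, -0, 1.321, -0.067], TCP at [243.572, -493.115, 224.446] pointing down, gripper open.
Joint ranges: [-3.03, 3.03], [-0.79, 2.21], [0.23, 2.52], [-1.04, 4.18], [0, 3.07], [-2.55, 2.55]. Speed limits (rad/s): [2.22, 2.22, 2.57, 3.14, 3.14, 3.14].

### API

Orientations are given as [roll, pitch, yaw] about the fixed x, y, z axes, in that order (R = Rz(yaw) Ry(pitch) Rx(roll)).
In Python, from cell import monitor, imaging, job, find_in, trace gives the robot as it stands. The module is installed in compiled form; this text tells all that it offers.
- The arm moves only by the tool arm_command, never from a script. Its argument "steps" is a list of rows, each a list of 5 numbers: the opening, from 0 (shut) to 1 (fully open), then the shift along the tool's x, y, z in mm, then the turn about the tool's z in degrees. In form: [[gripper, dx, dy, dz, turn], ...]. A call has 1 to 20 rows; each row is the pose to reach, as a shift and turn from the pose commanded when the call began, along the tool's axes at that moment; what a row does not reach only later rows make up. A row lasts 1/8 s, in which the tool goes at most 62.5 mm and 10.7 degrees, less where a joint would pass 70% of its speed; a pose out of reach is approached as far as the arm can. A call with a gripper value outside its range is refused whole. The fingers move at their own pace and stop on an object; "force" is the grip in N (left out, the last holds). Time passes only in rows, so rows that repeat a pose let the fingers close. It gives the time, the measured TCP pose, the force, the opening and the grip force at its end, in the units of the state.
- monitor.read_state(): the state, without advancing time (a new reading comes with each control period).
- imaging.camera(name): name is "side" or "top" or "wrist"; returns a dict with "img" (384x512x3 uint8, red, green, blue), "mtx" (3x3 intrinsics, pixels), "view" (4x4, takes a point from world to camera coordinates). Camera axes: x right, y down, z forward; pixel columns grow to the right and rows downward; lengths in mm; the calibration is good to about 2 mm. A picture is of the moment at which its call begins. There is no depth.
- job.sign_off(): hands the job in; it is judged then, once.
Trained networks look in a picture, given as the dict that the camera call returned (one of the last four; its "shot" number tells which), for a name from the list of things; names that differ only in an ending like _2 or _b are one class to them, and where a whole thing is asked for, a point or a joint stands for the part that bears it (a point fixed in the world has none). Each returns a list of dicts, best first, with "p" (0 to 1); they miss things now and then, are a little off and sometimes report something else, mostly with a low value. They report only what shows in the picture. A call takes as long as a camera call. They do not tell look-alikes from the thing itself.
- find_in(picture, target): "rect" ([centre column, centre row, width, height] in pixels, round what is visible of it).
- trace(picture, target): "region" (384x512 bool, what is visible of it) and "rect" ([centre column, centre row, width, height] in pixels, round what is visible of it).
The state is a dict: "clock": time; "joints": joint angles; "qd": joint speeds; "effort": joint torques, N m; "eef_pos": TCP position; "eef_rot": TCP orientation; "wrist_force": force on the tool from outside, world axes, zero at the start; "moment": the same for the moment, N m; "finger_gap": finger opening in mm; "finger_force": force on a finger pad.
Only numpy, scipy, OpenCV 4.12 (cv2) and the standard library are available. Lean on these libraries where they do the work, as an engineer would, in place of code of your own. Each camera call takes 0.05 s, during which the arm holds its last target. There are 200 camera calls.

### The job

The round pot's drum must not swivel while it is being opened: turn the drum (it has a lever) until its holes line up with the holes in the three fixed lugs, then push every lock pin lying on the bench through a lug into the drum, fully home. Only then unscrew the pot's cap, twist by twist, until it lifts free, and lay it in the empty black tray, with the pins still home. Do not knock over the bottle.

Things in the scene. Friction and masses are not known exactly. Their poses are not given: they have to be found in the camera images.
- pot: Fixed pot: dark round base plate 168 mm across and 12 mm thick, with three grey lugs standing on it on the robot's side, and the aluminium drum in the middle. Origin at the centre of the underside, on the pot's axis (vertical), z up; its x axis points roughly away from the robot.
- drum: Aluminium drum, 112 mm across, top 64 mm above the bench, that swivels about the pot's vertical axis. Origin on that axis at the pot's origin, z up. When its x axis has the direction of the pot's x axis, its three holes line up with those of the lugs; it starts turned anticlockwise (from above) from there by up to 0.85 rad and can be turned back past it. A friction of 0.15 Nm holds it where it is left.
- lever (a point): Centre of the top of the drum's lever: a black upright post 14 x 14 mm square, 96 mm above the bench at the top and free down to 66 mm, 72 mm from the pot's axis; its sides are square to the line to the axis. It turns with the drum.
- lug0 (a point): Mouth of the 17 mm hole in the outer face of a lug, 42 mm up, 72 mm from the pot's axis; x axis level inward, the way a pin is pushed. The lug is an upright plate 12 mm thick, 44 wide, top at 65. From 16 mm in, the drum wall (14 mm thick) has a like hole. A pin is home when its shoulder meets the lug's face; left there it stays, drooping a little.
- lug1 (a point): Mouth of the 17 mm hole in the outer face of a lug, 42 mm up, 72 mm from the pot's axis; x axis level inward, the way a pin is pushed. The lug is an upright plate 12 mm thick, 44 wide, top at 65. From 16 mm in, the drum wall (14 mm thick) has a like hole. A pin is home when its shoulder meets the lug's face; left there it stays, drooping a little.
- lug2 (a point): Mouth of the 17 mm hole in the outer face of a lug, 42 mm up, 72 mm from the pot's axis; x axis level inward, the way a pin is pushed. The lug is an upright plate 12 mm thick, 44 wide, top at 65. From 16 mm in, the drum wall (14 mm thick) has a like hole. A pin is home when its shoulder meets the lug's face; left there it stays, drooping a little.
- cap: Grey octagonal screw cap on the drum's neck, 60 mm across flats, 46 high, 0.12 kg. Origin at the centre of its lower rim, z up; flats centred 22.5 deg + n x 45 from its x axis. Stiff (0.3 Nm: an unpinned drum turns with it). Loosens anticlockwise from above: after 2.2 to 2.5 rad against the drum it meets a stop and then lifts straight up, free once 40 mm up; it does not rise while turned.
- pin0: Lock pin (None if absent; two or three are there): steel shaft 14 mm thick, 41 mm long, last 8 mm tapered, on a square black grip 26 x 26 x 40 mm; 0.09 kg. Origin at the centre of the shoulder where grip meets shaft; x axis along the shaft to the tip, so the grip spans x = -40 to 0 mm. Starts lying flat on the bench, origin 13 mm up.
- pin1: Lock pin (None if absent; two or three are there): steel shaft 14 mm thick, 41 mm long, last 8 mm tapered, on a square black grip 26 x 26 x 40 mm; 0.09 kg. Origin at the centre of the shoulder where grip meets shaft; x axis along the shaft to the tip, so the grip spans x = -40 to 0 mm. Starts lying flat on the bench, origin 13 mm up.
- pin2: Lock pin (None if absent; two or three are there): steel shaft 14 mm thick, 41 mm long, last 8 mm tapered, on a square black grip 26 x 26 x 40 mm; 0.09 kg. Origin at the centre of the shoulder where grip meets shaft; x axis along the shaft to the tip, so the grip spans x = -40 to 0 mm. Starts lying flat on the bench, origin 13 mm up.
- tray: Low open black tray, fixed, standing on the 2 mm green mat, 130 x 130 mm, 18 mm high, walls and floor 4 mm. Origin at the centre of its underside.
- ipa_bottle: White bottle with a red cap and a thin spout, 40 x 40 x 115 mm, standing on the bench; origin at the centre of its underside. Not to be knocked over.
- neck (a point): Point on the drum's axis at the foot of the neck that the cap screws on, 64 mm above the bench, x axis turning with the drum. The neck with its square spindle stands 35 mm above this point.
Mind the look-alikes: they are no part of the job. Leave any orange look-alike of the pin1 alone.

How it is judged:
By the outcome, as a careful person would: the job done as asked, in the order asked, and still so for the second after the job is handed in, with the robot touching nothing.
Of pin0, pin1, pin2 only 2 to 3 are there at a start; the rules pass over those that are not, and their reading is None.
At some moment in a run one of pin0, pin1, pin2 may be knocked a few centimetres aside while the robot is not near it.
Once in a run the grip may slacken for a moment while it holds something.
It also fails if it takes over 210 s, if anything falls off the work surface, if the arm or the gripper's body presses on something with over 40 N, if the wrist force passes 120 N, or if a joint passes its speed limit or range.

## Working session

There is one attempt and no reset: what is moved stays moved. The work goes in short steps, Python scripts to look and compute and a tool call to move; the robot and the scene stay as the last step left them, time stands still between calls to the robot, and variables do not carry over. Pictures are saved under pics/ and viewed, at most 14 in all, crops included, and the job is handed in when it is done.

Besides the shell and the picture viewer there is one more tool, called after "Emit:" as a command line: name --pt "numbers of a row" for each row, then --argument value for the rest. arm_command: Moves the arm, as the interface text tells. Its arguments: {"type":"object","properties":{"steps":{"type":"array","items":{"type":"array","items":{"type":"number"}}},"force":{"type":"number"}},"required":["steps"]}

```bash
mkdir -p pics; cat > h.py <<'E'
import numpy as np, cv2
from cell import monitor, imaging, job, find_in, trace
from scipy.spatial.transform import Rotation as R
def snap(n,save=None):
    c=imaging.camera(n)
    if save: cv2.imwrite('pics/'+save,c['img'][:,:,::-1])
    return c
def ray(c,uv):
    V=np.array(c['view']);Rm=V[:3,:3];t=V[:3,3]
    d=Rm.T@(np.linalg.inv(c['mtx'])@np.array([uv[0],uv[1],1.]))
    return -Rm.T@t,d
def onz(c,uv,z):
    o,d=ray(c,uv); return o+d*(z-o[2])/d[2]
def proj(c,P):
    V=np.array(c['view']);p=V[:3,:3]@np.array(P,float)+V[:3,3];q=np.array(c['mtx'])@p
    return q[:2]/q[2]
def tool():
    s=monitor.read_state(); return s, np.array(s['eef_pos']), R.from_euler('xyz',s['eef_rot'])
E
python3 - <<'E'
from h import *
s,p,r=tool(); print(s); print(r.as_matrix().round(3))
a=snap('top','top0.png'); b=snap('side','side0.png')
for n,c in(('top',a),('side',b)):
    o,_=ray(c,(256,192)); print(n,o.round())
    for t in ['pot','drum','lever','lug0','cap','pin0','tray','ipa_bottle']:
        print(n,t,[(round(d['p'],2),np.round(d['rect']).tolist()) for d in find_in(c,t)][:6])
E
```

```text
{'clock': 0.0, 'joints': array([-1.17859000e+00,  3.00482194e-01,  1.52159014e+00, -7.51829122e-06,
        1.32069909e+00, -6.66295089e-02]), 'qd': array([-1.68533118e-03, -9.41598067e-05, -1.75350131e-03, -1.12225698e-04,
       -1.55968840e-03, -4.22111561e-04]), 'effort': array([-2.34401843e-03, -5.31807911e+01, -3.52739060e+01,  7.07944552e-02,
        2.43287394e-02, -1.14929412e-04]), 'eef_pos': array([ 243.48499456, -492.89548236,  223.87640078]), 'eef_rot': array([-3.14041602e+00, -7.12165254e-05,  4.58837657e-01]), 'wrist_force': array([ 0.39381581,  0.3656014 , -0.40191295]), 'moment': array([-0.01620919, -0.00551134,  0.00214993]), 'finger_force': 0.0, 'finger_gap': 93.99312363860287}
[[ 0.897  0.443 -0.   ]
 [ 0.443 -0.897  0.001]
 [ 0.    -0.001 -1.   ]]
top [ 490.   62. 1307.]
top pot [(0.6, [231.0, 181.0, 46.0, 49.0])]
top drum [(0.93, [232.0, 176.0, 36.0, 41.0])]
top lever [(0.73, [233.0, 175.0, 34.0, 38.0])]
top lug0 [(0.92, [233.0, 180.0, 43.0, 48.0])]
top cap [(0.77, [231.0, 180.0, 23.0, 19.0])]
top pin0 [(0.58, [320.0, 221.0, 11.0, 20.0]), (0.55, [308.0, 181.0, 3.0, 24.0]), (0.51, [357.0, 230.0, 19.0, 11.0])]
top tray [(0.68, [158.0, 221.0, 48.0, 48.0]), (0.2, [230.0, 179.0, 20.0, 23.0])]
top ipa_bottle [(0.71, [168.0, 152.0, 17.0, 12.0])]
side [ 355. -653.  951.]
side pot [(0.77, [254.0, 181.0, 44.0, 41.0]), (0.33, [259.0, 178.0, 38.0, 30.0])]
side drum [(0.9, [256.0, 181.0, 42.0, 28.0])]
side lever [(0.72, [254.0, 181.0, 42.0, 26.0]), (0.25, [252.0, 188.0, 46.0, 32.0])]
side lug0 [(0.87, [252.0, 183.0, 49.0, 43.0])]
side cap [(0.82, [255.0, 170.0, 24.0, 23.0]), (0.22, [254.0, 180.0, 48.0, 46.0])]
side pin0 [(0.73, [240.0, 321.0, 6.0, 34.0]), (0.58, [277.0, 250.0, 26.0, 17.0]), (0.53, [236.0, 272.0, 22.0, 16.0]), (0.15, [254.0, 185.0, 45.0, 45.0])]
side tray [(0.6, [196.0, 143.0, 34.0, 30.0])]
side ipa_bottle [(0.57, [266.0, 129.0, 12.0, 21.0])]
```

```bash
python3 - <<'E'
import cv2
a=cv2.imread('pics/top0.png')[110:270,120:400]; a=cv2.resize(a,None,fx=2.8,fy=2.8,interpolation=2)
cv2.imwrite('pics/top0c.png',a)
a=cv2.imread('pics/side0.png')[100:360,150:350]; a=cv2.resize(a,None,fx=2.3,fy=2.3,interpolation=2)
cv2.imwrite('pics/side0c.png',a)
E
```

```text
(no output)
```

View pics/top0c.png

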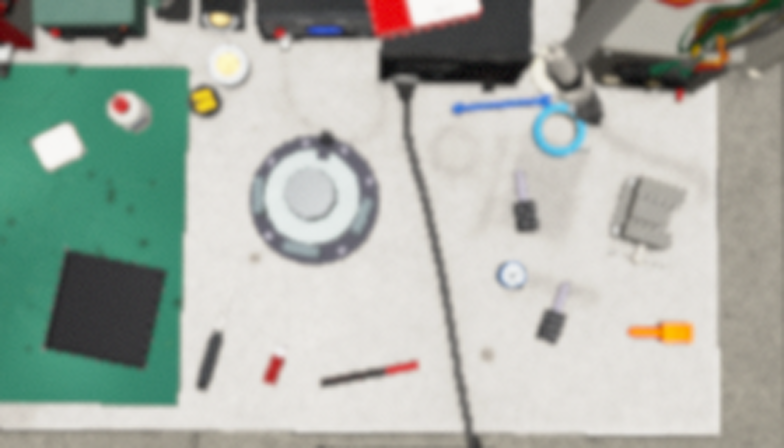

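View pics/side0c.png

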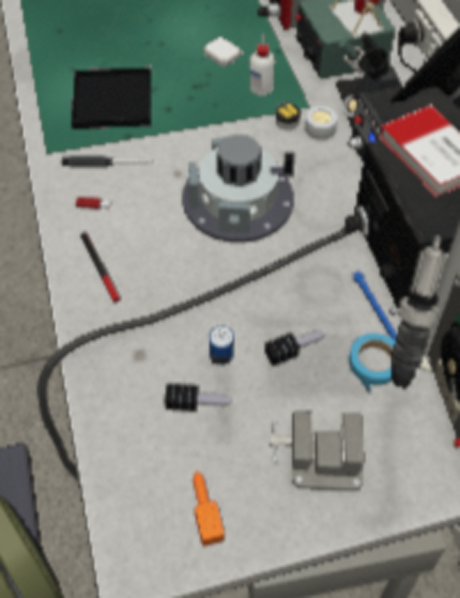

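The crops show the pot at top-crop (313,198) with the lever behind it at (325,143), and lugs left, below and right. There are two dark pins at (525,205) and (552,315) and an orange look-alike at (660,332). The tray is at (105,310) and the bottle at (125,108).

```bash
cat >> h.py <<'E'
def tri(obs):
    A=np.zeros((3,3));b=np.zeros(3)
    for c,uv in obs:
        o,d=ray(c,uv);d=d/np.linalg.norm(d);M=np.eye(3)-np.outer(d,d);A+=M;b+=M@o
    return np.linalg.solve(A,b)
def move_to(P,yaw=None):
    "shift in tool axes to put TCP at world P; turn deg so that tool y axis has world heading yaw (mod 180)"
    s,p,r=tool(); d=r.inv().apply(np.array(P)-p)
    out=list(np.round(d,1))
    if yaw is not None:
        yv=r.apply([0,1,0]); h=np.degrees(np.arctan2(yv[1],yv[0])); t=-(yaw-h)  # tool z down -> + turn is clockwise
        t=(t+90)%180-90; out.append(round(t,1)); 
    out.append(('j6deg',round(float(np.degrees(s['joints'][5])),1)))
    return out
E
python3 - <<'E'
from h import *
a=snap('top'); b=snap('side')
T=lambda u,v:(120+u/2.8,110+v/2.8)
S=lambda u,v:(150+u/2.3,100+v/2.3)
print('cap top tri',tri([(a,T(309,193)),(b,S(240,147))]))
print('lever',onz(a,T(323,145),96), tri([(a,T(323,145)),(b,S(289,155))]))
for n,u,s in(('pinA grip',(525,215),(284,348)),('pinA tip',(520,172),(320,334)),('pinB grip',(550,327),(182,397)),('pinB tip',(563,287),(230,400)),('tray',(105,309),(112,98)),('base',(314,200),(238,195))):
    print(n,onz(a,T(*u),13).round(),onz(b,S(*s),13).round())
print('bottle',tri([(a,T(122,103)),(b,S(263,50))]).round())
w=snap('wrist','w0.png'); o,d=ray(w,(256,192)); s,p,r=tool()
print(r.inv().apply(o-p).round(), r.inv().apply(d).round(2), w['mtx'][0,0])
E
```

```text
cap top tri [596.65498736 140.83060609 112.08260751]
lever [655.03837926 126.23576271  96.        ] [660.37327824 125.0342486   94.24411687]
pinA grip [ 580. -129.   13.] [ 581. -129.   13.]
pinA tip [ 635. -123.   13.] [ 633. -121.   13.]
pinB grip [ 437. -162.   13.] [ 439. -162.   13.]
pinB tip [ 488. -178.   13.] [ 495. -181.   13.]
tray [454. 403.  13.] [453. 398.  13.]
base [596. 141.  13.] [596. 139.  13.]
bottle [704. 371.  82.]
[  67.    1. -160.] [-0.23 -0.01  0.97] 296.0717160977445
```

```bash
python3 -c "
from h import *
print(move_to([400,120,150],90))"
```

```text
[np.float64(411.8), np.float64(-480.4), np.float64(74.5), np.float64(26.3), ('j6deg', -3.8)]
```

Emit:
arm_command --pt "1 206 -240 40 -77" --pt "1 206 -240 40 -77" --pt "1 206 -240 40 -77" --pt "1 206 -240 40 -77" --pt "1 206 -240 40 -77" --pt "1 206 -240 40 -77" --pt "1 412 -480 74 -154" --pt "1 412 -480 74 -154" --pt "1 412 -480 74 -154" --pt "1 412 -480 74 -154" --pt "1 412 -480 74 -154" --pt "1 412 -480 74 -154" --pt "1 412 -480 74 -154" --pt "1 412 -480 74 -154" --pt "1 412 -480 74 -154" --pt "1 412 -480 74 -154"

```text
clock: 3.05
eef_pos: [400.4, 119.7, 150.5]
eef_rot: [3.142, 0.0, -3.137]
wrist_force: [0.6, 0.0, -1.0]
finger_gap: 94.0
finger_force: 0.0
```

```bash
python3 -c "
from h import *
s,p,r=tool(); print(s['clock'],p,r.as_matrix().round(2))
w=snap('wrist','w1.png')
cv2.imwrite('pics/w1b.png',cv2.resize(w['img'][:,:,::-1],None,fx=1.5,fy=1.5,interpolation=2))
print(proj(w,[596,140,64]),proj(w,[524,140,42]))
"
```

```text
3.05 [400.42061066 119.73819042 150.53562493] [[-1. -0.  0.]
 [-0.  1.  0.]
 [-0.  0. -1.]]
[278.09627104 387.67960925] [278.11767691 311.44271875]
```

View pics/w1b.png

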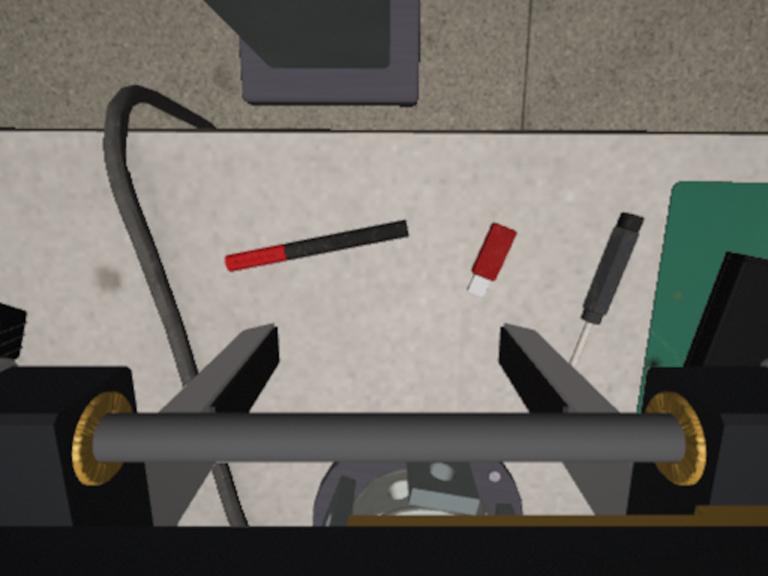

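The wrist picture shows the pot mostly hidden behind the gripper at the bottom, at (440,490). The front lug's hole is at (440,470), and there is a light spot beside it at (400,490), probably the drum hole. I'll view the pot sideways instead.

```bash
python3 -c "
from h import *
print(move_to([544,-84,110],60))"
```

```text
[np.float64(-142.8), np.float64(-204.2), np.float64(40.6), np.float64(30.2), ('j6deg', -78.6)]
```

Emit:
arm_command --pt "1 -143 -204 0 30" --pt "1 -143 -204 0 30" --pt "1 -143 -204 0 30" --pt "1 -143 -204 0 30" --pt "1 -143 -204 40 30" --pt "1 -143 -204 40 30" --pt "1 -143 -204 40 30" --pt "1 -143 -204 40 30"

```text
clock: 4.1
eef_pos: [544.9, -83.2, 112.1]
eef_rot: [3.141, 0.002, 2.624]
wrist_force: [-0.6, -0.4, 0.1]
finger_gap: 94.1
finger_force: 0.0
```

```bash
python3 -c "
from h import *
s,p,r=tool(); print(s['clock'],p,r.as_matrix().round(2))
w=snap('wrist','w2.png')
cv2.imwrite('pics/w2b.png',cv2.resize(w['img'][:,:,::-1],None,fx=1.5,fy=1.5,interpolation=2))
print(proj(w,[596,140,64]),proj(w,[524,140,42]))
"
```

```text
4.1 [544.9419395  -83.17175218 112.1032309 ] [[-0.87  0.5   0.  ]
 [ 0.5   0.87 -0.  ]
 [-0.    0.   -1.  ]]
[578.95096655 121.07781691] [517.78710533  30.07293734]
```

View pics/w2b.png

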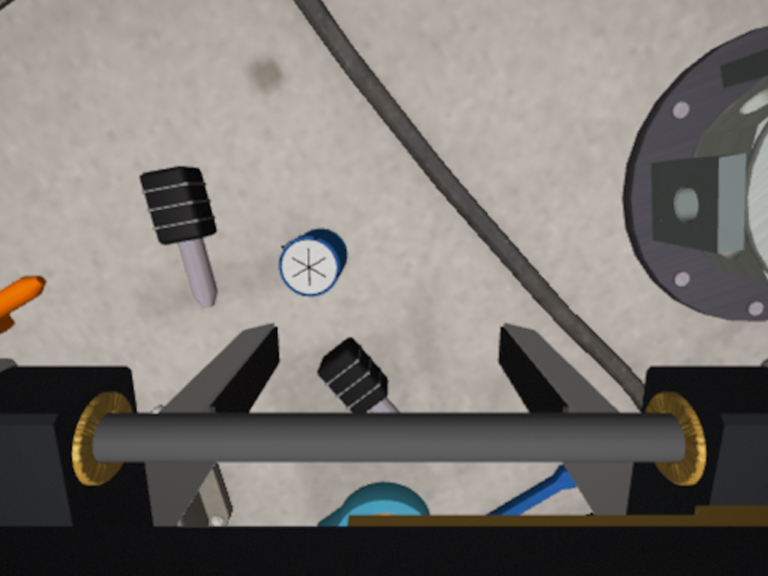

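The wrist view shows one pin at (178,205) with its tip at (206,303), and the other at (352,375). The right lug is at (690,203), and a drum hole shows at (755,100), anticlockwise... of the front lug. I'll move closer.

Emit:
arm_command --pt "1 0 70 0 0" --pt "1 0 70 0 0" --pt "1 0 70 0 0"

```text
clock: 4.53
eef_pos: [579.1, -22.4, 110.9]
eef_rot: [3.142, 0.0, 2.624]
wrist_force: [-1.0, 0.9, 0.5]
finger_gap: 94.3
finger_force: 0.0
```

```bash
python3 -c "
from h import *
w=snap('wrist','w3.png')
cv2.imwrite('pics/w3b.png',cv2.resize(w['img'][0:300,250:,::-1],None,fx=2.0,fy=2.0,interpolation=2))
print(proj(w,[596,140,64]),proj(w,[524,140,42]))
"
```

```text
[478.00054877 121.94876674] [419.90911021  30.53718515]
```

View pics/w3b.png

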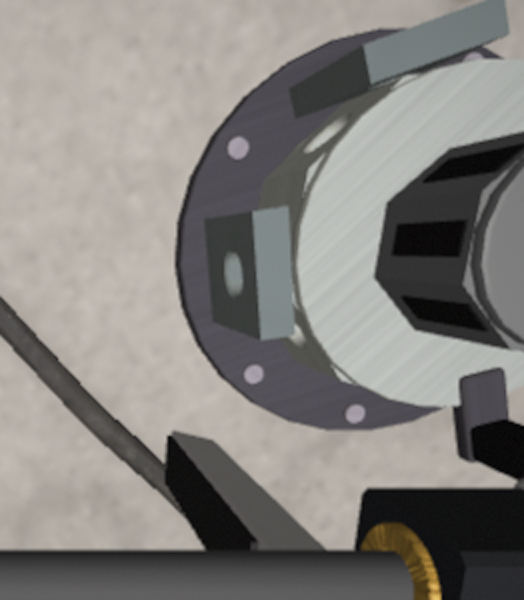

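The close view shows the front lug's drum hole at (325,135), right lug's hole at (234,272), a second drum hole at (298,340) just past the right lug, and the lever top at (483,378).

```bash
cat > m.py <<'E'
from h import *
from scipy.optimize import least_squares
w=snap('wrist')
W=lambda u,v:(250+u/2,v/2)
E=np.array([onz(w,W(*q),5)[:2] for q in [(177,255),(190,190),(225,120),(290,65),(350,35),(200,335),(245,390),(300,420),(350,430)]])
f=least_squares(lambda c:np.hypot(*(E-c).T)-84,[596,140]); C=f.x; print('axis',C,f.fun.round(1))
def cyl(uv,r,C):
    o,d=ray(w,uv); q=o[:2]-C; a=d[:2]@d[:2];b=2*q@d[:2];c=q@q-r*r
    disc=max(b*b-4*a*c,0); t=(-b-disc**.5)/2/a; P=o+t*d; return np.degrees(np.arctan2(*(P[:2]-C)[::-1])).round(1),P[2].round(1)
for n,uv,r in(('lug R hole',(234,272),72),('drumhole F',(325,137),56),('drumhole R',(297,338),56)): print(n,cyl(W(*uv),r,C))
L=onz(w,W(483,378),96)[:2]-C; print('lever',np.degrees(np.arctan2(L[1],L[0])),np.hypot(*L))
for n,q in(('Lug F outer corner top',[(367,47),(372,82),(505,0),(507,35)]),('lug R top',[(253,210),(289,207),(294,335),(262,339)])):
    P=np.array([onz(w,W(*a),65)[:2]-C for a in q]); print(n,[(np.degrees(np.arctan2(y,x)).round(1),np.hypot(x,y).round(1)) for x,y in P])
E
python3 m.py
```

```text
axis [598.26351523 144.97809395] [ 1.3  0.2  0.7 -1.   0.2 -0.9 -1.1 -0.3  1.4]
lug R hole (np.float64(-110.7), np.float64(37.3))
drumhole F (np.float64(-162.1), np.float64(36.5))
drumhole R (np.float64(-77.2), np.float64(31.7))
lever -49.23548101085513 42.75748315154702
Lug F outer corner top [(np.float64(-172.5), np.float64(74.6)), (np.float64(-169.2), np.float64(64.9)), (np.float64(153.6), np.float64(72.7)), (np.float64(151.8), np.float64(62.9))]
lug R top [(np.float64(-127.3), np.float64(77.1)), (np.float64(-129.5), np.float64(65.5)), (np.float64(-91.1), np.float64(66.3)), (np.float64(-94.1), np.float64(76.8))]
```

```bash
python3 -c "
from h import *
print(move_to([666,124,150],76))"
```

```text
[np.float64(-2.6), np.float64(171.3), np.float64(-39.3), np.float64(-15.7), ('j6deg', -66.2)]
```

Emit:
arm_command --pt "1 0 0 -39 0" --pt "1 -3 57 -39 -15.7" --pt "1 -3 114 -39 -15.7" --pt "1 -3 171 -39 -15.7" --pt "1 -3 171 -39 -15.7" --pt "1 -3 171 -39 -15.7"

```text
clock: 5.38
eef_pos: [666.2, 123.0, 149.3]
eef_rot: [-3.141, -0.0, 2.896]
wrist_force: [-1.0, -0.3, -0.4]
finger_gap: 94.1
finger_force: 0.0
```

```bash
python3 -c "
from h import *
s,p,r=tool(); print(s['clock'],p,s['eef_rot'])
w=snap('wrist','w4.png')
cv2.imwrite('pics/w4b.png',cv2.resize(w['img'][:,:,::-1],None,fx=1.5,fy=1.5,interpolation=2))
print(proj(w,[666,124,96]),proj(w,[597,141,110]))
for t in ['lever','cap']: print([(d['p'],d['rect']) for d in find_in(w,t)])
"
```

```text
5.375 [666.16585842 122.99973013 149.29809743] [-3.14116791e+00 -4.73138924e-04  2.89617860e+00]
[259.71187971 211.16610907] [259.39798773 112.47103916]
[(0.76, [262.2, 128.2, 143.3, 185.9])]
[(0.74, [264.8, 112.1, 99.2, 101.5])]
```

View pics/w4b.png

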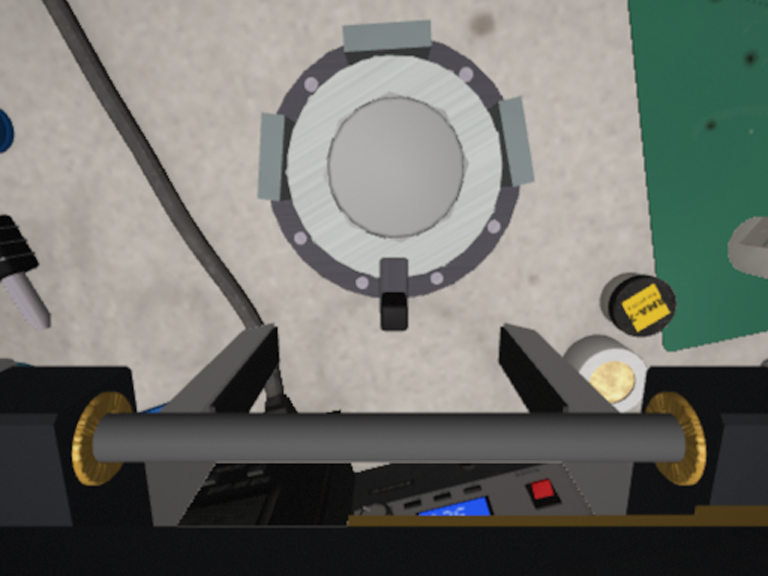

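The view shows the cap at (396,167), lever top at (394,312), front lug top at (388,37), right lug at (272,156) and left lug at (517,141).

```bash
cat > m2.py <<'E'
from h import *
w=snap('wrist')
Q=lambda u,v,z:onz(w,(u/1.5,v/1.5),z)[:2]
cap=Q(396,167,110);print('cap',cap)
E=np.array([Q(*q,64) for q in [(288,160),(502,160),(395,55),(330,75),(460,75),(310,225),(480,225)]])
from scipy.optimize import least_squares
f=least_squares(lambda c:np.hypot(*(E-c).T)-56,cap);print('drum',f.x,f.fun.round(1)); C=f.x
ang=lambda P:(np.degrees(np.arctan2(*(P-C)[::-1])).round(1),np.hypot(*(P-C)).round(1))
print('lever',Q(394,311,96),ang(Q(394,311,96)))
for n,q in(('F',[(344,27),(430,20),(431,47),(345,54)]),('R',[(262,114),(284,117),(281,199),(259,198)]),('L',[(500,101),(521,97),(534,181),(513,185)])):
    print(n,ang(np.mean([Q(*a,65) for a in q],0)))
E
python3 m2.py
```

```text
cap [597.1983789  143.86294265]
drum [595.79976809 144.40654815] [ 1.1  1.1 -1.   0.5  0.3 -0.3 -0.1]
lever [663.97687695 126.55704451] (np.float64(-14.7), np.float64(70.5))
F (np.float64(169.5), np.float64(63.0))
R (np.float64(-108.4), np.float64(65.6))
L (np.float64(87.3), np.float64(65.4))
```

Emit:
arm_command --pt "1 0 1 40 0" --pt "1 0 1 61 0.5" --pt "1 0 1 61 0.5" --pt "0 0 1 61 0.5" --pt "0 0 1 61 0.5" --pt "0 0 1 61 0.5" --pt "0 0 1 61 0.5" --pt "0 0 1 61 0.5" --pt "0 0 1 61 0.5" --pt "0 0 1 61 0.5" --force 15

```text
clock: 6.82
eef_pos: [666.7, 125.2, 88.4]
eef_rot: [3.142, -0.0, 2.888]
wrist_force: [0.5, -0.1, 1.0]
finger_gap: 27.5
finger_force: 0.0
```

Emit:
arm_command --pt "0 0 0 0 0" --pt "0 0 0 0 0" --pt "0 0 0 0 0" --pt "0 0.1 -4.4 0 3.5" --pt "0 0.5 -8.8 0 7" --pt "0 1.2 -13.1 0 10.5" --pt "0 2.1 -17.4 0 14" --pt "0 3.3 -21.7 0 17.5" --pt "0 4.8 -25.8 0 21" --pt "0 6.5 -29.8 0 24.5" --pt "0 8.4 -33.8 0 28" --pt "0 8.4 -33.8 0 28" --pt "0 8.4 -33.8 0 28"

```text
clock: 8.45
eef_pos: [650.1, 94.5, 88.4]
eef_rot: [-3.141, -0.0, 2.401]
wrist_force: [-1.9, -2.2, -0.1]
finger_gap: 13.7
finger_force: 15.0
```

```bash
cat > fit.py <<'E'
from h import *
from scipy.optimize import least_squares
s,p,r=tool(); c=snap('wrist'); V=np.array(c['view']);K=np.array(c['mtx'])
T=np.eye(4);T[:3,:3]=r.as_matrix();T[:3,3]=p
CT=V@T  # tool->cam
def view(pos,yaw):
    M=np.eye(4);M[:3,:3]=R.from_euler('xyz',[np.pi,0,yaw]).as_matrix();M[:3,3]=pos
    return CT@np.linalg.inv(M)
V3=view([579.1,-22.4,110.9],2.624);V4=view([666.17,123,149.3],2.896)
def pr(V,P,off):
    q=(V[:3,:3]@(np.asarray(P)+off)+V[:3,3])@K.T; q=K@(V[:3,:3]@(np.asarray(P)+off)+V[:3,3]); return q[:2]/q[2]
def rad(a,rr,t,z,C):
    u=np.array([np.cos(a),np.sin(a)]);n=np.array([-u[1],u[0]]);return np.r_[C+u*rr+n*t,z]
W3=lambda u,v:np.array([250+u/2,v/2]);W4=lambda u,v:np.array([u,v])/1.5
D=np.pi/180
obs=[]  # view, lug index, r, t, z, pix
for k,q in((0,[(505,0),(367,47),(372,82),(507,35)]),(1,[(253,210),(262,339),(294,335),(289,207)])):
    for (rr,t),uv in zip([(72,-22),(72,22),(60,22),(60,-22)],q): obs.append((3,k,rr,t,65,W3(*uv)))
for (k,q) in((0,[(430,20),(344,27),(345,54),(431,47)]),(1,[(262,114),(259,198),(281,199),(284,117)]),(-1,[(534,181),(521,97),(500,101),(513,185)])):
    for (rr,t),uv in zip([(72,-22),(72,22),(60,22),(60,-22)],q): obs.append((4,k,rr,t,65,W4(*uv)))
obs.append((3,1,72,0,42,W3(234,272)))
def res(x,full=False):
    C=x[:2];al=x[2];sp=x[3];o3=x[4:7];o4=x[7:10]; e=[]
    for v,k,rr,t,z,uv in obs:
        e.append(pr(V3 if v==3 else V4,rad(al+np.pi+k*sp,rr,t,z,C),o3 if v==3 else o4)-uv)
    if full: return np.array(e).round(1)
    phi=x[10]
    e.append(pr(V3,rad(al+np.pi+phi,56,0,42,C),o3)-W3(325,137))
    e.append(pr(V4,rad(x[11],72,0,96,C),o4)-W4(394,311))
    e.append(pr(V4,np.r_[C,110],o4)-W4(396,167))
    return np.r_[np.array(e).ravel(),x[4:10]/2,(C-[596.5,141])/3]
f=least_squares(res,[596.5,142,-.18,82*D,0,0,0,0,0,0,28*D,-14*D],loss='soft_l1')
x=f.x;print('C',x[:2],'pot',x[2]/D,'sp',x[3]/D,'o3',x[4:7],'o4',x[7:10],'offset',x[10]/D,'lever',x[11]/D);print(res(x,True).tolist()); print(f.fun[-14:-8].round(1))
img=cv2.imread('pics/w3.png');img=cv2.resize(img[0:300,250:],None,fx=2,fy=2)
for ph,col in((x[10],(0,0,255)),(x[10]+4*D,(255,0,0))):
  for k in(0,1):
    pts=[]
    for b in np.linspace(0,2*np.pi,40):
        a=x[2]+np.pi+k*x[3]+ph
        q=pr(V3,rad(a,np.sqrt(56**2-(8.5*np.cos(b))**2),8.5*np.cos(b),42+8.5*np.sin(b),x[:2]),x[4:7]);pts.append(((q[0]-250)*2,q[1]*2))
    cv2.polylines(img,[np.int32(pts)],True,col,1)
cv2.imwrite('pics/fit.png',cv2.resize(img[60:400,160:420],None,fx=1.75,fy=1.75))
E
python3 fit.py
```

```text
C [597.58793748 144.36985304] pot -10.700703151455365 sp 80.23254453385653 o3 [ 0.64829303  0.5923345  -1.76334597] o4 [-0.16254947  0.43807681 -2.78270432] offset 29.223504267198635 lever -14.532184667366604
[[-0.8, -2.7], [-1.7, -0.9], [-0.5, 1.1], [1.0, -0.0], [0.1, 0.8], [-0.0, 0.3], [1.0, -0.4], [0.0, -0.6], [0.5, 0.2], [-0.6, -0.7], [0.0, -1.2], [0.4, -0.3], [0.6, -1.1], [0.0, -0.1], [0.0, 0.9], [1.2, -1.3], [-0.2, 0.2], [-0.2, -0.6], [-1.5, 0.5], [-0.8, 0.9], [0.0, 1.1]]
[ 0.4  0.4 -0.   3.7  0.1  1. ]
```

View pics/fit.png

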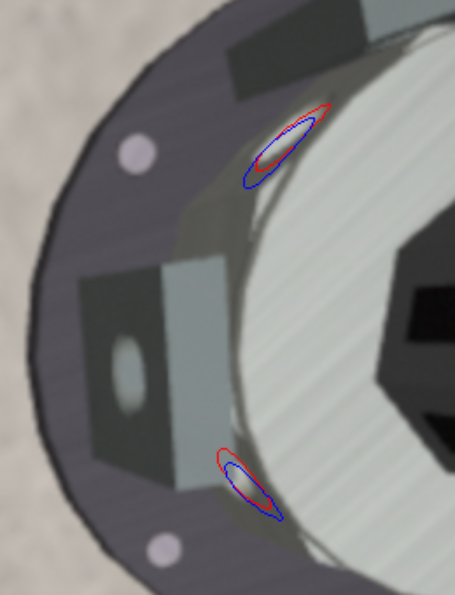

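The overlay shows the fitted hole rims (red, 29.2° offset) sitting on the drum holes near (300,130) and (245,480). I'll turn the last degree, release, and go for pin A.

Emit:
arm_command --pt "0 0 -1.5 0 1.2" --pt "0 0 -1.5 0 1.2" --pt "1 0 -1.5 0 1.2" --pt "1 0 -1.5 0 1.2" --pt "1 0 -1.5 0 1.2" --pt "1 0 -1.5 0 1.2" --pt "1 0 -1.5 -62 1.2" --pt "1 0 -1.5 -92 1.2" --pt "1 0 -1.5 -92 1.2"

```text
clock: 9.62
eef_pos: [650.0, 93.6, 183.1]
eef_rot: [3.138, 0.003, 2.379]
wrist_force: [0.6, 0.2, -0.7]
finger_gap: 80.6
finger_force: 0.0
```

```bash
python3 -c "
from h import *
s,p,r=tool(); print(s['clock'],p)
a=snap('top')
for d in find_in(a,'pin0'): print(d['p'],d['rect'],onz(a,d['rect'][:2],13).round())
# A: grip ~(580,-129) axis dir ~ (54,7)
print(move_to([575,-130,130],97))
"
```

```text
9.625 [649.95337514  93.60863775 183.12499537]
0.5 [318.9, 220.7, 6.5, 23.6] [ 459. -170.   13.]
0.49 [165.7, 150.2, 22.2, 10.0] [705. 381.  13.]
[np.float64(-101.1), np.float64(-212.5), np.float64(49.6), np.float64(-50.7), ('j6deg', -41.3)]
```

Emit:
arm_command --pt "1 -101 -212 0 129" --pt "1 -101 -212 0 129" --pt "1 -101 -212 0 129" --pt "1 -101 -212 0 129" --pt "1 -101 -212 0 129" --pt "1 -101 -212 0 129" --pt "1 -101 -212 0 129" --pt "1 -101 -212 50 129" --pt "1 -101 -212 50 129" --pt "1 -101 -212 50 129" --pt "1 -101 -212 50 129" --pt "1 -101 -212 50 129" --pt "1 -101 -212 50 129"

```text
clock: 11.35
eef_pos: [575.0, -129.3, 128.9]
eef_rot: [-3.141, 0.002, 0.128]
wrist_force: [0.5, -0.6, -0.1]
finger_gap: 94.1
finger_force: 0.0
```

```bash
cat > pin.py <<'E'
from h import *
# segment pin in wrist image: trace, PCA
s,p,r=tool(); print(s['clock'],p,s['eef_rot'])
import sys
w=snap('wrist',sys.argv[1])
for d in trace(w,'pin0'):
    m=d['region']; print(round(d['p'],2),np.round(d['rect']),m.sum())
    if d['p']<.3: continue
    vu=np.argwhere(m); P=np.array([onz(w,(u,v),13)[:2] for v,u in vu]); c=P.mean(0); ev,U=np.linalg.eigh(np.cov((P-c).T)); a=U[:,1]
    dark=w['img'][m].sum(1)<200; g=P[dark].mean(0)
    if (P[~dark].mean(0)-g)@a<0: a=-a
    t=(P-c)@a; e=np.percentile(t,[1,99])
    pd=(P[dark]-c)@a
    print(' centroid',c.round(1),'axis deg',np.degrees(np.arctan2(a[1],a[0])).round(1),'len',(e[1]-e[0]).round(1),'tip',(c+a*e[1]).round(1),'tail',(c+a*e[0]).round(1),'grip centre(tail/tip)',(c+a*(e[0]+20)).round(1),(c+a*(e[1]-61)).round(1),'darkmean',g.round(1))
E
python3 pin.py w5.png
```

```text
11.35 [ 574.96964583 -129.3461228   128.93861417] [-3.14060605e+00  2.23662968e-03  1.28254005e-01]
0.9 [257. 168.  29.  92.] 1960
 centroid [ 592.3 -125.1] axis deg 8.8 len 81.7 tip [ 638. -118.] tail [ 557.2 -130.5] grip centre(tail/tip) [ 577.  -127.5] [ 577.7 -127.4] darkmean [ 578.9 -127.4]
0.82 [271. 327.  35.  33.] 1050
 centroid [ 434.4 -159.6] axis deg 157.4 len 46.3 tip [ 413.2 -150.8] tail [ 455.9 -168.6] grip centre(tail/tip) [ 437.5 -160.9] [ 469.5 -174.2] darkmean [ 435.1 -159.7]
0.55 [377. 337.  38.  12.] 383
 centroid [ 434.  -275.1] axis deg -91.5 len 37.4 tip [ 433.5 -294.8] tail [ 434.5 -257.3] grip centre(tail/tip) [ 433.9 -277.3] [ 435.1 -233.8] darkmean [ 439.8 -272.7]
0.36 [ 14. 117.  28.  59.] 1059
 centroid [611.2 102.8] axis deg 5.7 len 46.6 tip [637.9 105.4] tail [591.5 100.8] grip centre(tail/tip) [611.4 102.8] [577.2  99.4] darkmean [591.6 103.1]
```

View pics/w5.png

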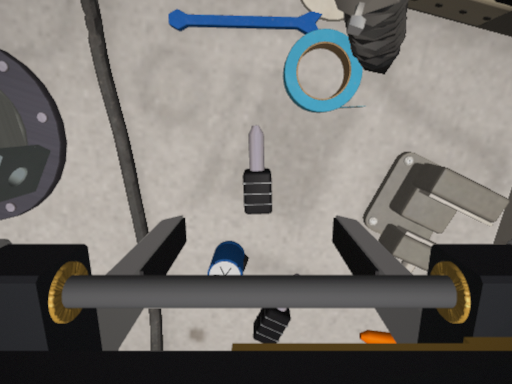

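The view shows the pin at (257,170), its shaft pointing up the image, centred between the open fingers. I'll descend and grip.

Emit:
arm_command --pt "0.5 1.5 -1 50 -1" --pt "0.5 1.5 -1 85 -1" --pt "0.5 1.5 -1 107.5 -1" --pt "0.5 1.5 -1 107.5 -1" --pt "0.2 1.5 -1 107.5 -1" --pt "0.2 1.5 -1 107.5 -1" --pt "0.2 1.5 -1 107.5 -1" --pt "0.2 1.5 -1 107.5 -1" --pt "0.2 1.5 -1 107.5 -1" --force 40

```text
clock: 12.58
eef_pos: [577.1, -128.4, 23.3]
eef_rot: [3.141, -0.0, 0.145]
wrist_force: [-1.4, 0.5, 3.9]
finger_gap: 25.6
finger_force: 40.0
```

```bash
python3 -c "
from h import *
C=np.array([597,143.]); a=np.radians(-110.8)
u=np.array([np.cos(a),np.sin(a)]); g=C+u*(72+41+8+20); print(g, C+u*92)
print(move_to([g[0],g[1],100],-110.8+90))"
```

```text
[546.9299183   11.18957963] [564.33015946  56.99603777]
[np.float64(-9.7), np.float64(-142.4), np.float64(-76.8), np.float64(-60.9), ('j6deg', 65.6)]
```

Emit:
arm_command --pt "0.2 0 0 -30 0" --pt "0.2 0 0 -55 0" --pt "0.2 -10 -50 -55 -20" --pt "0.2 -10 -100 -55 -40" --pt "0.2 -10 -142 -55 -61" --pt "0.2 -10 -142 -55 -61" --pt "0.2 -10 -142 -55 -61" --pt "0.2 -10 -142 -55 -61" --pt "0.2 -10 -142 -55 -61"

```text
clock: 13.7
eef_pos: [546.5, 10.8, 77.8]
eef_rot: [-3.141, 0.0, 1.209]
wrist_force: [-0.3, 0.0, -1.0]
finger_gap: 25.7
finger_force: 40.0
```

```bash
python3 pin.py w6.png
```

```text
13.7 [546.48913452  10.75717097  77.79380409] [-3.14133395e+00  6.95006086e-05  1.20854808e+00]
0.68 [256. 201.  47. 140.] 4841
 centroid [546.2   7.6] axis deg 69.0 len 111.0 tip [568.4  65.3] tail [528.6 -38.3] grip centre(tail/tip) [535.8 -19.6] [546.5   8.4] darkmean [540.   -9.4]
```

View pics/w6.png

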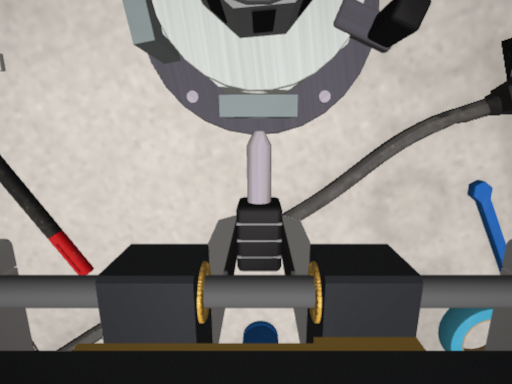

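The view shows the pin tip at (259,131) directly in line with the right lug at (258,105), about 7.5 mm short of it. I'll lower and start inserting.

Emit:
arm_command --pt "0.2 0 0 25.5 0" --pt "0.2 0 0 25.5 0" --pt "0.2 0 0 25.5 0" --pt "0.2 5 0 25.5 0" --pt "0.2 9 0 25.5 0" --pt "0.2 12 0 25.5 0" --pt "0.2 15 0 25.5 0" --pt "0.2 18 0 25.5 0" --pt "0.2 20 0 25.5 0" --pt "0.2 20 0 25.5 0"

```text
clock: 15.05
eef_pos: [553.7, 29.5, 52.4]
eef_rot: [-3.142, 0.0, 1.209]
wrist_force: [-1.3, 0.2, -0.6]
finger_gap: 25.5
finger_force: 40.0
```

In the lug with no contact force. On towards the drum.

Emit:
arm_command --pt "0.2 3 0 0 0" --pt "0.2 5 0 0 0" --pt "0.2 7 0 0 0" --pt "0.2 9 0 0 0" --pt "0.2 11 0 0 0" --pt "0.2 11 0 0 0"

```text
clock: 15.8
eef_pos: [556.8, 39.6, 51.8]
eef_rot: [-3.14, 0.001, 1.209]
wrist_force: [-3.0, -1.9, -5.2]
finger_gap: 25.5
finger_force: 40.0
```

Emit:
arm_command --pt "0.2 3 0 0 0" --pt "0.2 6 0 0 0" --pt "0.2 9 0 0 0" --pt "0.2 12 0 0 0" --pt "0.2 14 0 0 0" --pt "0.2 14 0 0 0"

```text
clock: 16.55
eef_pos: [562.6, 53.1, 52.4]
eef_rot: [3.142, -0.0, 1.209]
wrist_force: [-2.1, 0.2, -1.7]
finger_gap: 26.0
finger_force: 4.0
```

Emit:
arm_command --pt "0.1 0 0 0 0" --pt "0.1 0 0 0 0" --pt "0.1 0 0 0 0" --pt "0.1 0 0 0 0" --force 40

```text
clock: 17.05
eef_pos: [562.7, 53.0, 52.6]
eef_rot: [3.141, -0.0, 1.209]
wrist_force: [-1.7, 2.8, -2.0]
finger_gap: 25.7
finger_force: 40.0
```

```bash
python3 pin.py w7.png | head -1; python3 -c "
import cv2;a=cv2.imread('pics/w7.png')[40:300,140:380];cv2.imwrite('pics/w7c.png',cv2.resize(a,None,fx=2,fy=2))"
```

```text
17.05 [562.66686374  52.95548309  52.5944742 ] [ 3.14120840e+00 -3.84796884e-04  1.20927574e+00]
```

View pics/w7c.png

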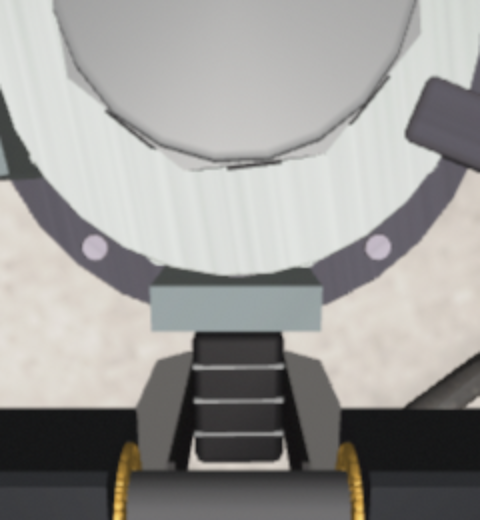

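The pin grip's shoulder sits at the lug (240,333), nearly home. I'll push until it resists.

Emit:
arm_command --pt "0.1 2 0 0 0" --pt "0.1 4 0 0 0" --pt "0.1 6 0 0 0" --pt "0.1 7 0 0 0" --pt "0.1 7 0 0 0"

```text
clock: 17.77
eef_pos: [563.9, 56.6, 52.4]
eef_rot: [-3.14, 0.005, 1.209]
wrist_force: [-11.6, -22.8, 5.0]
finger_gap: 25.6
finger_force: 40.0
```

Home: 25 N resistance at the expected spot. Release, retreat and go to pin B.

Emit:
arm_command --pt "0.1 -3 0 0 0" --pt "0.1 -3 0 0 0" --pt "0.5 -3 0 0 0" --pt "0.5 -3 0 0 0" --pt "0.5 -3 0 0 0" --pt "0.5 -3 0 -40 0" --pt "0.5 -3 0 -85 0" --pt "0.5 -3 0 -85 0"

```text
clock: 18.77
eef_pos: [565.5, 56.8, 140.9]
eef_rot: [3.136, -0.003, 1.209]
wrist_force: [-0.1, 0.5, -0.8]
finger_gap: 47.0
finger_force: 0.0
```

```bash
python3 -c "
from h import *
print(move_to([438,-161,130],71)); s,p,r=tool(); print(p,s['clock'])"
```

```text
[np.float64(-248.8), np.float64(-42.3), np.float64(10.0), np.float64(88.3), ('j6deg', 22.7)]
[565.47688056  56.76417267 140.91022945] 18.775
```

Emit:
arm_command --pt "0.5 -249 -42 0 88" --pt "0.5 -249 -42 0 88" --pt "0.5 -249 -42 0 88" --pt "0.5 -249 -42 0 88" --pt "0.5 -249 -42 10 88" --pt "0.5 -249 -42 10 88" --pt "0.5 -249 -42 10 88" --pt "0.5 -249 -42 10 88" --pt "0.5 -249 -42 10 88" --pt "0.5 -249 -42 10 88"

```text
clock: 20.02
eef_pos: [436.5, -161.4, 127.1]
eef_rot: [-3.141, 0.0, -0.323]
wrist_force: [-0.5, -0.2, -0.0]
finger_gap: 46.7
finger_force: 0.0
```

```bash
python3 pin.py w8.png
```

```text
20.025 [ 436.453075   -161.38144818  127.07236518] [-3.14148457e+00  4.95519237e-04 -3.23408928e-01]
0.8 [405. 149. 100.  44.] 2303
 centroid [ 433.1 -309.1] axis deg 87.6 len 83.8 tip [ 435.1 -259.9] tail [ 431.7 -343.6] grip centre(tail/tip) [ 432.5 -323.7] [ 432.6 -320.8] darkmean [ 441.1 -309.9]
0.56 [256. 174.  26.  88.] 1876
 centroid [ 451.1 -163.7] axis deg -19.2 len 80.7 tip [ 494.5 -178.8] tail [ 418.3 -152.3] grip centre(tail/tip) [ 437.2 -158.9] [ 436.9 -158.8] darkmean [ 438.7 -159.8]
```

Emit:
arm_command --pt "0.5 0 -1.5 50 1" --pt "0.5 0 -1.5 85 1" --pt "0.5 0 -1.5 105 1" --pt "0.5 0 -1.5 105 1" --pt "0.5 0 -1.5 105 1" --pt "0.1 0 -1.5 105 1" --pt "0.1 0 -1.5 105 1" --pt "0.1 0 -1.5 105 1" --pt "0.1 0 -1.5 105 1" --pt "0.1 0 -1.5 105 1"

```text
clock: 21.38
eef_pos: [437.2, -160.1, 22.8]
eef_rot: [3.142, -0.0, -0.344]
wrist_force: [-1.6, 0.6, 5.9]
finger_gap: 25.5
finger_force: 40.0
```

```bash
python3 -c "
from h import *
C=np.array([597,143.]); a=np.radians(169.3)
u=np.array([np.cos(a),np.sin(a)]); g=C+u*141; print(g)
print(move_to([g[0],g[1],78],-10.7+90))"
```

```text
[458.45159569 169.17899277]
[np.float64(-91.0), np.float64(-317.2), np.float64(-55.3), np.float64(-9.0), ('j6deg', 85.1)]
```

Emit:
arm_command --pt "0.1 0 0 -30 0" --pt "0.1 0 0 -55 0" --pt "0.1 -15 -53 -55 -2" --pt "0.1 -30 -106 -55 -4" --pt "0.1 -45 -159 -55 -6" --pt "0.1 -61 -212 -55 -9" --pt "0.1 -76 -265 -55 -9" --pt "0.1 -91 -317 -55 -9" --pt "0.1 -91 -317 -55 -9" --pt "0.1 -91 -317 -55 -9" --pt "0.1 -91 -317 -55 -9"

```text
clock: 22.75
eef_pos: [458.3, 168.0, 77.4]
eef_rot: [3.141, 0.0, -0.188]
wrist_force: [-0.8, 0.1, 0.3]
finger_gap: 26.1
finger_force: 40.0
```

```bash
python3 pin.py w9.png
```

```text
22.75 [458.33650791 168.02211766  77.39711572] [ 3.14142576e+00  2.14362863e-04 -1.88388056e-01]
0.88 [258. 204.  44. 141.] 4771
 centroid [455.2 169.1] axis deg -10.9 len 110.2 tip [515.7 157.5] tail [407.5 178.3] grip centre(tail/tip) [427.1 174.5] [455.8 169. ] darkmean [438.  172.2]
```

View pics/w9.png

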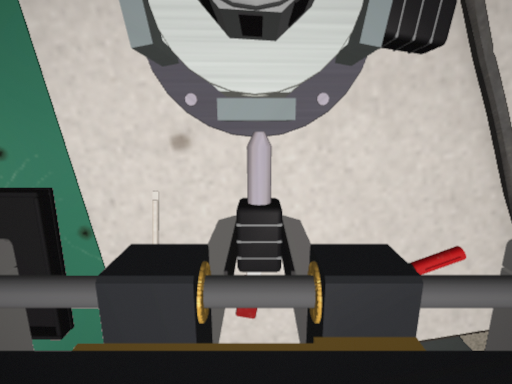

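The pin tip is at (259,132) and the front lug's centre at (256.5,109), so I need −1.4 mm in tool y. The first pin shows home at the upper right.

Emit:
arm_command --pt "0.1 0 -1.4 25.5 0" --pt "0.1 0 -1.4 25.5 0" --pt "0.1 0 -1.4 25.5 0" --pt "0.1 5 -1.4 25.5 0" --pt "0.1 9 -1.4 25.5 0" --pt "0.1 13 -1.4 25.5 0" --pt "0.1 17 -1.4 25.5 0" --pt "0.1 21 -1.4 25.5 0" --pt "0.1 24 -1.4 25.5 0" --pt "0.1 27 -1.4 25.5 0" --pt "0.1 30 -1.4 25.5 0" --pt "0.1 30 -1.4 25.5 0"

```text
clock: 24.35
eef_pos: [487.9, 164.8, 51.6]
eef_rot: [3.141, 0.001, -0.187]
wrist_force: [-0.4, -0.3, -3.4]
finger_gap: 25.8
finger_force: 40.0
```

Emit:
arm_command --pt "0.1 4 0 0 0" --pt "0.1 8 0 0 0" --pt "0.1 12 0 0 0" --pt "0.1 16 0 0 0" --pt "0.1 19 0 0 0" --pt "0.1 22 0 0 0" --pt "0.1 24 0 0 0" --pt "0.1 24 0 0 0"

```text
clock: 25.35
eef_pos: [506.7, 161.0, 50.7]
eef_rot: [3.139, 0.013, -0.187]
wrist_force: [-38.0, 5.9, 12.9]
finger_gap: 25.6
finger_force: 40.0
```

Emit:
arm_command --pt "0.1 -4 0 0 0" --pt "0.1 -4 0 0 0" --pt "0.5 -4 0 0 0" --pt "0.5 -4 0 0 0" --pt "0.5 -4 0 0 0" --pt "0.5 -4 0 -40 0" --pt "0.5 -4 0 -100 0" --pt "0.5 -4 0 -100 0" --pt "1 86 0 -100 0" --pt "1 86 0 -100 0" --pt "1 86 0 -100 0"

```text
clock: 26.72
eef_pos: [596.9, 143.7, 150.4]
eef_rot: [3.141, 0.001, -0.188]
wrist_force: [-1.3, 0.1, -0.2]
finger_gap: 73.3
finger_force: 0.0
```

```bash
python3 -c "
from h import *
s,p,r=tool(); print(s['clock'],p,s['eef_rot'],s['joints'][5])
w=snap('wrist','w10.png'); t=snap('top','top1.png')
a=t['img'][130:240,180:340,::-1]; a=cv2.resize(a,(640,440),interpolation=2)
cv2.imwrite('pics/c10.png',cv2.resize(np.vstack([cv2.resize(w['img'][:,:,::-1],(640,480)),a[:,:]]),(480,600) ) )
"
```

```text
26.725 [596.88970461 143.71102992 150.36409728] [ 3.14106071e+00  1.12663609e-03 -1.88132149e-01] 1.9356212062315639
```

View pics/c10.png

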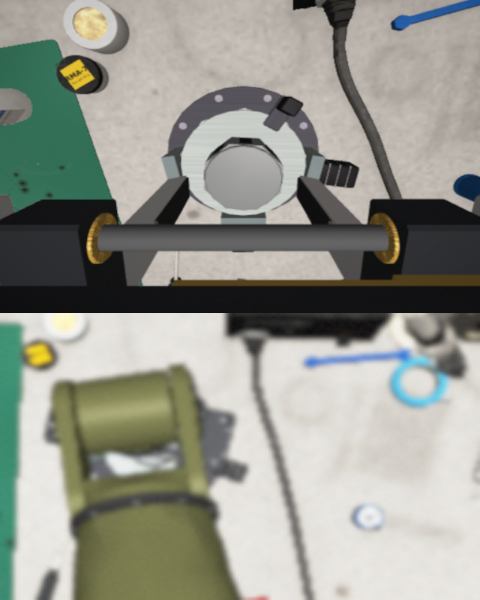

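Both pins are home, visible at the lugs. Pin R shows at (340,173) and the front pin under the fingers. Now the cap: align to the flats with a turn of +4°, descend and grip.

Emit:
arm_command --pt "1 0 0 0 4" --pt "1 0 0 0 4" --pt "1 0 0 30 4" --pt "1 0 0 60 4" --pt "1 0 0 60 4" --pt "1 0 0 60 4" --pt "0.4 0 0 60 4" --pt "0.4 0 0 60 4" --pt "0.4 0 0 60 4" --pt "0.4 0 0 60 4" --pt "0.4 0 0 60 4" --pt "0.4 0 0 60 4" --pt "0.4 0 0 60 4" --force 25

```text
clock: 28.45
eef_pos: [596.2, 144.4, 92.1]
eef_rot: [-3.142, -0.0, -0.257]
wrist_force: [-0.7, -1.4, 3.7]
finger_gap: 60.0
finger_force: 25.0
```

Emit:
arm_command --pt "0.4 0 0 0 0" --pt "0.4 0 0 0 0" --pt "0.4 0 0 0 -8" --pt "0.4 0 0 0 -16" --pt "0.4 0 0 0 -24" --pt "0.4 0 0 0 -32" --pt "0.4 0 0 0 -40" --pt "0.4 0 0 0 -40" --force 50

```text
clock: 29.45
eef_pos: [596.0, 143.7, 92.1]
eef_rot: [3.141, 0.001, 0.443]
wrist_force: [-4.2, -6.1, 7.0]
finger_gap: 59.9
finger_force: 50.0
```

```bash
python3 -c "
from h import *
s,p,r=tool(); print(p,s['eef_rot'],s['moment'],s['joints'][5],s['wrist_force'])"
```

```text
[596.02519948 143.72518346  92.11157735] [3.14102140e+00 7.77261370e-04 4.42945658e-01] [-0.99140918  0.73121754 -0.03380014] 1.3054239687922904 [-4.20503211 -6.05836027  6.98521682]
```

Emit:
arm_command --pt "0.4 0 0 0 -9" --pt "0.4 0 0 0 -18" --pt "0.4 0 0 0 -27" --pt "0.4 0 0 0 -36" --pt "0.4 0 0 0 -45" --pt "0.4 0 0 0 -54" --pt "0.4 0 0 0 -63" --pt "0.4 0 0 0 -72" --pt "0.4 0 0 0 -80" --pt "0.4 0 0 0 -84" --pt "0.4 0 0 0 -84"

```text
clock: 30.82
eef_pos: [596.3, 143.6, 92.1]
eef_rot: [-3.141, 0.001, 1.908]
wrist_force: [-1.6, -7.4, 5.1]
finger_gap: 59.7
finger_force: 50.0
```

```bash
python3 -c "
from h import *
s,p,r=tool(); print(p,s['eef_rot'],s['moment'],s['joints'][5],s['wrist_force'],s['finger_gap'])"
```

```text
[596.28091883 143.55614318  92.10577566] [-3.14137712e+00  9.97871738e-04  1.90781474e+00] [-1.10581805  0.2028502  -0.15533132] -0.15955118478213784 [-1.61796723 -7.44458725  5.09484891] 59.67033899417547
```

Emit:
arm_command --pt "0.4 0 0 0 -4" --pt "0.4 0 0 0 -8" --pt "0.4 0 0 0 -12" --pt "0.4 0 0 0 -15" --pt "0.4 0 0 0 -15"

```text
clock: 31.45
eef_pos: [596.3, 143.6, 92.1]
eef_rot: [-3.141, 0.001, 2.169]
wrist_force: [-0.9, -6.2, 5.6]
finger_gap: 59.6
finger_force: 50.0
```

```bash
python3 -c "
from h import *
s,p,r=tool(); print(p,s['eef_rot'],s['moment'],s['wrist_force'],s['finger_gap'])"
```

```text
[596.34722103 143.58937759  92.13801204] [-3.14135618e+00  9.29618165e-04  2.16930998e+00] [-1.0777574   0.08183116 -0.16612655] [-0.89729136 -6.17695748  5.58086396] 59.64295054331654
```

Emit:
arm_command --pt "0.4 0 0 0 -3" --pt "0.4 0 0 0 -6" --pt "0.4 0 0 0 -8" --pt "0.4 0 0 0 -8"

```text
clock: 31.95
eef_pos: [596.4, 143.6, 92.1]
eef_rot: [-3.141, 0.001, 2.308]
wrist_force: [-1.3, -6.6, 5.8]
finger_gap: 59.8
finger_force: 50.0
```

```bash
python3 -c "
from h import *
s,p,r=tool(); print(p,s['eef_rot'],s['moment'],s['wrist_force'],s['finger_gap'])"
```

```text
[596.36316146 143.58136489  92.12886695] [-3.14124178e+00  9.11006838e-04  2.30849653e+00] [-1.10783534  0.10616788 -0.24926468] [-1.34295051 -6.62339691  5.82893202] 59.80268477262728
```

Emit:
arm_command --pt "0.4 0 0 -2 0" --pt "0.4 0 0 -4 0" --pt "0.4 0 0 -6 0" --pt "0.4 0 0 -6 0"

```text
clock: 32.45
eef_pos: [596.1, 143.6, 96.2]
eef_rot: [-3.14, 0.0, 2.308]
wrist_force: [8.0, -3.9, -12.5]
finger_gap: 60.1
finger_force: 50.0
```

```bash
python3 -c "
from h import *
s,p,r=tool(); print(p,s['eef_rot'],s['moment'],s['wrist_force'],s['finger_gap'])"
```

```text
[596.07714845 143.60712749  96.20804585] [-3.14005713e+00  9.24866975e-05  2.30815134e+00] [-0.81984016 -1.3683765  -0.18836621] [  7.98972355  -3.88839862 -12.52470217] 60.076490632361576
```

Emit:
arm_command --pt "0.4 0 0 6 0" --pt "0.4 0 0 6 0" --pt "0.4 0 0 6 -3" --pt "0.4 0 0 6 -6" --pt "0.4 0 0 6 -9" --pt "0.4 0 0 6 -9"

```text
clock: 33.2
eef_pos: [595.1, 144.9, 92.1]
eef_rot: [-3.141, -0.003, 2.464]
wrist_force: [-9.0, 3.0, 10.5]
finger_gap: 60.3
finger_force: 51.6
```

```bash
python3 -c "
from h import *
s,p,r=tool(); print(p,s['eef_rot'],s['moment'],s['wrist_force'],s['finger_gap'])"
```

```text
[595.14127717 144.8753239   92.06220912] [-3.14099109e+00 -3.11317391e-03  2.46367063e+00] [ 0.33925975  2.01737932 -2.09385965] [-8.99157874  2.95772729 10.45216538] 60.29130022589692
```

Moment of 2.1 Nm: that is the stop. I'll relax slightly and lift.

Emit:
arm_command --pt "0.4 0 0 0 4" --pt "0.4 0 0 0 5" --pt "0.4 0 0 -3 5" --pt "0.4 0 0 -6 5" --pt "0.4 0 0 -9 5" --pt "0.4 0 0 -12 5" --pt "0.4 0 0 -12 5"

```text
clock: 34.08
eef_pos: [595.9, 144.5, 104.1]
eef_rot: [-3.141, -0.0, 2.379]
wrist_force: [-4.0, 2.4, -0.6]
finger_gap: 60.1
finger_force: 49.4
```

```bash
python3 -c "
from h import *
s,p,r=tool(); print(p,s['eef_rot'],s['moment'],s['wrist_force'],s['finger_gap'])"
```

```text
[595.91697752 144.50966886 104.07628552] [-3.14117197e+00 -4.52135670e-04  2.37905770e+00] [ 0.44115922  0.78231818 -0.08567738] [-3.96192615  2.37577056 -0.57781073] 60.11367425368583
```

Emit:
arm_command --pt "0.4 0 0 -10 0" --pt "0.4 0 0 -22 0" --pt "0.4 0 0 -36 0" --pt "0.4 0 0 -50 0" --pt "0.4 0 0 -70 0" --pt "0.4 0 0 -70 0" --pt "0.4 0 0 -70 0"

```text
clock: 34.95
eef_pos: [595.9, 144.3, 173.4]
eef_rot: [-3.141, -0.0, 2.379]
wrist_force: [-0.3, 0.1, -0.9]
finger_gap: 59.9
finger_force: 49.4
```

```bash
python3 -c "
from h import *
s,p,r=tool(); print(p,s['eef_rot'],s['wrist_force'],s['finger_gap'],move_to([454,401,170]))
b=snap('side','side1.png'); t=snap('top')
for n,c in(('top',t),('side',b)):
  for d in trace(c,'tray')[:1]:
    vu=np.argwhere(d['region']);q=cv2.minAreaRect(vu[:,::-1].astype(np.float32)); print(n,d['p'],q,onz(c,q[0],11))
cv2.imwrite('pics/s1.png',cv2.resize(b['img'][90:240,150:350,::-1],None,fx=3,fy=3,interpolation=2))
"
```

```text
[595.9043275  144.33149859 173.40121368] [-3.14104178e+00 -3.86617283e-04  2.37861258e+00] [-0.26576956  0.06730628 -0.89021271] 59.88414374672083 [np.float64(279.9), np.float64(87.4), np.float64(3.5), ('j6deg', -36.1)]
top 0.56 ((157.50628662109375, 220.05303955078125), (37.8197135925293, 36.975521087646484), 11.689370155334473) [454.83419662 403.86868836  11.        ]
side 0.6 ((198.0, 142.0), (26.0, 34.0), 90.0) [451.64437099 404.62081499  11.        ]
```

View pics/s1.png

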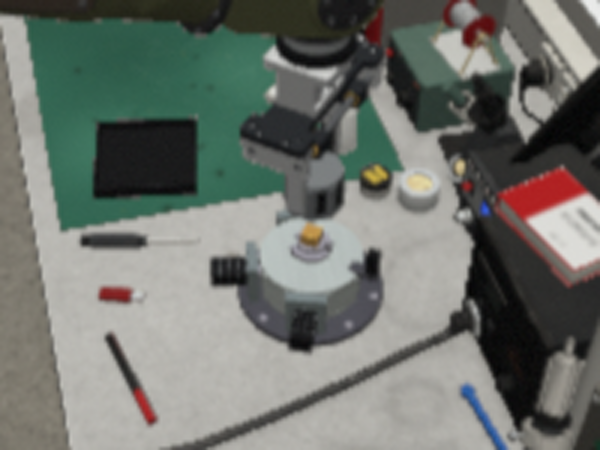

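The cap is free in the gripper at (313,185), the bare neck shows at (310,237), both pins are home at (228,270) and (302,325), and the tray is at (147,157). On to the tray.

Emit:
arm_command --pt "0.4 56 17 0 0" --pt "0.4 112 35 0 0" --pt "0.4 168 52 0 0" --pt "0.4 224 70 0 0" --pt "0.4 281 88 0 0" --pt "0.4 281 88 0 0" --pt "0.4 281 88 0 0" --pt "0.4 281 88 50 0" --pt "0.4 281 88 90 0" --pt "0.4 281 88 110 0" --pt "0.4 281 88 110 0"

```text
clock: 36.52
eef_pos: [454.1, 401.4, 63.4]
eef_rot: [-3.14, -0.0, 2.378]
wrist_force: [-0.7, 0.1, -0.7]
finger_gap: 60.2
finger_force: 49.4
```

```bash
python3 -c "
from h import *
s,p,r=tool(); print(p,s['eef_rot'],s['wrist_force'],s['finger_gap'])
w=snap('wrist','w11.png')
cv2.imwrite('pics/w11.png',w['img'][:,:,::-1])
print(proj(w,[454,402,20]))"
```

```text
[454.13806459 401.39909257  63.36759632] [-3.14004937e+00 -1.77348180e-04  2.37757984e+00] [-0.65636713  0.14332931 -0.71479713] 60.232426039861046
[258.07593396 215.45683707]
```

View pics/w11.png

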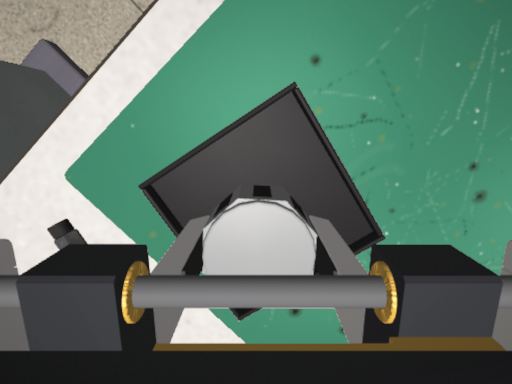

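The tray corners are at (142,187), (295,86) and (383,238), so the cap is centred over it. Lower and release.

Emit:
arm_command --pt "0.4 2 2 10 0" --pt "0.4 2 2 20 0" --pt "0.4 2 2 25 0" --pt "0.4 2 2 28 0" --pt "0.4 2 2 29.5 0" --pt "0.4 2 2 29.5 0"

```text
clock: 37.33
eef_pos: [453.9, 405.1, 34.6]
eef_rot: [3.141, 0.0, 2.379]
wrist_force: [-0.7, 0.8, -2.2]
finger_gap: 60.2
finger_force: 49.4
```

Emit:
arm_command --pt "0.4 0 0 1.5 0" --pt "0.4 0 0 1.5 0" --pt "0.75 0 0 1.5 0" --pt "0.75 0 0 1.5 0" --pt "0.75 0 0 1.5 0" --pt "0.75 0 0 1.5 0" --pt "0.75 0 0 -40 0" --pt "0.75 0 0 -100 0" --pt "0.75 0 0 -160 0" --pt "0.75 -60 -100 -160 0" --pt "0.75 -60 -100 -160 0" --pt "0.75 -60 -100 -160 0"

```text
clock: 38.83
eef_pos: [427.6, 289.1, 195.0]
eef_rot: [3.141, 0.0, 2.376]
wrist_force: [-0.3, -0.1, -0.2]
finger_gap: 70.2
finger_force: 0.0
```

```bash
python3 -c "
from h import *
s,p,r=tool(); print(s['clock'],p)
t=snap('top'); b=snap('side')
A=cv2.resize(b['img'][90:240,150:350,::-1],(800,600),interpolation=2)
B=cv2.resize(t['img'][110:270,120:330,::-1],(787,600),interpolation=2)
cv2.imwrite('pics/end.png',cv2.resize(np.hstack([A,B]),(800,302)))"
```

```text
38.825 [427.63631705 289.08666503 194.95343854]
```

View pics/end.png

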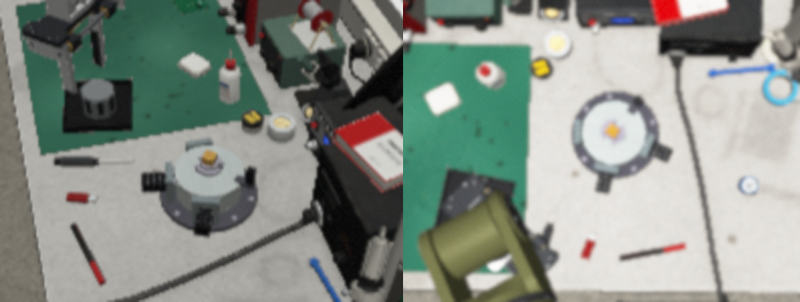

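The cap sits in the tray at (98,98), both pins are at their lugs, and the bottle stands at (230,80). I backed off before releasing each pin, so I'll nudge both tails with closed fingers to be sure they are home.

```bash
python3 -c "
from h import *
print(move_to([450,171,150],79.3))"
```

```text
[np.float64(-98.9), np.float64(-72.1), np.float64(44.9), np.float64(-33.1), ('j6deg', -16.1)]
```

Emit:
arm_command --pt "0 -99 -72 0 -33" --pt "0 -99 -72 0 -33" --pt "0 -99 -72 0 -33" --pt "0 -99 -72 0 -33" --pt "0 -99 -72 45 -33" --pt "0 -99 -72 90 -33" --pt "0 -99 -72 90 -33" --pt "0 -99 -72 90 -33" --pt "0 -99 -72 90 -33" --pt "0 -99 -72 147 -33" --pt "0 -99 -72 147 -33" --pt "0 -99 -72 147 -33" --force 20

```text
clock: 40.42
eef_pos: [450.8, 171.1, 49.5]
eef_rot: [3.141, 0.002, 2.955]
wrist_force: [0.4, 0.8, 0.6]
finger_gap: 0.5
finger_force: 0.0
```

Emit:
arm_command --pt "0 -10 0 0 0" --pt "0 -18 0 0 0" --pt "0 -24 0 0 0" --pt "0 -27 0 0 0" --pt "0 -29 0 0 0" --pt "0 -29 0 0 0"

```text
clock: 41.18
eef_pos: [476.3, 165.2, 46.8]
eef_rot: [-3.14, -0.005, 2.954]
wrist_force: [-14.3, -0.7, 6.7]
finger_gap: 0.6
finger_force: 6.7
```

Emit:
arm_command --pt "0 20 0 0 0" --pt "0 20 0 0 0" --pt "0 20 0 -60 0" --pt "0 20 0 -90 0" --pt "0 20 0 -90 0"

```text
clock: 41.8
eef_pos: [460.2, 169.3, 139.6]
eef_rot: [3.14, 0.004, 2.955]
wrist_force: [0.2, -0.2, -0.9]
finger_gap: 0.5
finger_force: 0.0
```

```bash
python3 -c "
from h import *
print(move_to([543,0,140],-20.7), tool()[1])"
```

```text
[np.float64(-112.8), np.float64(-151.0), np.float64(-0.2), np.float64(-80.0), ('j6deg', -63.4)] [460.20840658 169.34417801 139.62460479]
```

Emit:
arm_command --pt "0 -113 -151 0 100" --pt "0 -113 -151 0 100" --pt "0 -113 -151 0 100" --pt "0 -113 -151 0 100" --pt "0 -113 -151 0 100" --pt "0 -113 -151 0 100" --pt "0 -113 -151 0 100" --pt "0 -113 -151 0 100" --pt "0 -113 -151 0 100" --pt "0 -113 -151 0 100" --pt "0 -113 -151 45 100" --pt "0 -113 -151 92 100" --pt "0 -113 -151 92 100" --pt "0 -113 -151 92 100"

```text
clock: 43.55
eef_pos: [542.4, -0.4, 46.5]
eef_rot: [3.141, -0.0, 1.209]
wrist_force: [-0.3, 0.0, -0.0]
finger_gap: 0.5
finger_force: 0.0
```

Emit:
arm_command --pt "0 10 0 0 0" --pt "0 20 0 0 0" --pt "0 26 0 0 0" --pt "0 29 0 0 0" --pt "0 31 0 0 0" --pt "0 32.5 0 0 0" --pt "0 32.5 0 0 0"

```text
clock: 44.42
eef_pos: [553.3, 29.3, 45.5]
eef_rot: [3.141, 0.001, 1.209]
wrist_force: [0.4, -5.8, 0.7]
finger_gap: 0.6
finger_force: 2.8
```

Emit:
arm_command --pt "0 1.5 0 0 0" --pt "0 2.5 0 0 0" --pt "0 2.5 0 0 0"

```text
clock: 44.8
eef_pos: [554.2, 29.7, 45.7]
eef_rot: [3.14, 0.003, 1.208]
wrist_force: [-1.6, -22.7, 1.9]
finger_gap: 0.5
finger_force: 10.5
```

Emit:
arm_command --pt "0 -25 0 0 0" --pt "0 -25 0 0 0" --pt "0 -25 0 -60 0" --pt "0 -25 0 -110 0" --pt "0 -25 0 -110 0" --pt "0 -25 0 -110 0"

```text
clock: 45.55
eef_pos: [544.9, 9.6, 154.6]
eef_rot: [-3.141, 0.0, 1.21]
wrist_force: [-0.2, -0.1, 0.0]
finger_gap: 0.4
finger_force: 0.0
```

```bash
python3 -c "
from h import *
b=snap('side'); t=snap('top')
for n,c in(('top',t),('side',b)):
  for q in ['pin0','cap','tray','ipa_bottle']:
    print(n,q,[(round(d['p'],2),onz(c,d['rect'][:2],42 if q=='pin0' else 25).round().tolist()) for d in find_in(c,q)][:3])"
```

```text
top pin0 [(0.63, [435.0, -304.0, 42.0])]
top cap [(0.78, [460.0, 405.0, 25.0])]
top tray [(0.8, [456.0, 398.0, 25.0])]
top ipa_bottle [(0.55, [699.0, 378.0, 25.0]), (0.44, [600.0, 142.0, 25.0])]
side pin0 [(0.69, [506.0, 159.0, 42.0]), (0.65, [560.0, 50.0, 42.0]), (0.58, [431.0, -312.0, 42.0])]
side cap [(0.6, [458.0, 404.0, 25.0]), (0.22, [589.0, 113.0, 25.0])]
side tray [(0.61, [448.0, 380.0, 25.0])]
side ipa_bottle []
```

Both pins are firmly seated, the cap is in the tray and the robot is clear, so I'm handing in.

```bash
python3 -c "
from cell import job
print(job.sign_off())"
```

```text
the job is handed in; nothing more can be done
None
```

I turned the drum into line and pushed both pins on the bench fully home, then unscrewed the cap to its stop and laid it upright in the tray. At about 45 s I handed in with the pins still home and the bottle upright in the last picture I viewed; I viewed 15 pictures, one over the limit of 14.

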